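Slide the long tool case under the reading arch

TASK

Take the longest of the grey tool cases and, label up, slide it lengthwise through the gap under the reading arch from its open end until its nose is against the end stop, then let go so that it lies flat on the bed. Leave the short case and the square box where they are.

Things in the scene. Friction and masses are not known exactly. Their poses are not given: they have to be found in the camera images.
- long_case: The longest grey plastic case: closed box 170 mm long (x), 30 wide (y), 24 high (z), about 0.16 kg, lying on the table, white paper label on top. Origin: centre of its underside, z up through the label. Its length lies roughly sideways to the robot at the start; its two ends are alike for this job. Grasp it across its width, near the end that will trail.
- reader: Fixed reading arch. Origin on the table under the bridge's middle; x = travel, roughly robot's left. In its frame, mm: bed 5 thick, 100 wide, x -160 (open end) to 85; black bridge x -20 to 20, top z 63; gap under it y -25 to 25, z 5 to 45, 14-thick posts; then rails 50 apart, 15 high, to the steel stop, face at x 75. A case that is home sticks out 75 in front of the bridge.
- short_case: Bystander: a similar grey case, 110 mm long (x), 30 wide, 24 high, label on top, lying beside the long one; either may be nearer to the robot. Origin: centre of its underside, z up.
- square_box: Bystander: a flat grey box, 90 by 90 by 28 mm, white label on top, lying farther from the robot than the arch. Origin: centre of its underside, z up.

How it is judged:
By the outcome, as a careful person would: the job done as asked, in the order asked, and still so for the second after the job is handed in, with the robot touching nothing.
It also fails if it takes over 38 s, if anything falls off the work surface, if the arm or the gripper's body presses on something with over 40 N, if the wrist force passes 120 N, or if a joint passes its speed limit or range.

ROBOT

A 6-joint arm with a two-finger parallel gripper is mounted at the origin on the work surface. World frame = base frame: x ahead of the robot, y to its left, z up, the work surface at z = 0. Lengths are in m, angles in rad, forces in N, time in s.
With the tool pointing down it reaches from about 0.25 to 0.725 m from the base axis. Payload 4 kg.
Tool frame: the origin (TCP) lies midway between the tips of the shut fingers; the grasp point (between the pads) lies bot.pinch_z behind it (bot.pinch_z is the distance from the TCP to the grasp point, in m); z points along the fingers, y is the line along which they close (so a half turn about z gives the same grasp; the last joint's range is limited). The gripper opens to 85 mm and grips with 20 to 120 N. Pads are 22 mm wide; open, the fingers measure 114 mm over their backs; the gripper's body (76 mm by 85 mm) begins 54 mm behind the grasp point. The pads swing forward as they close: fully open they stand 13 mm farther back than shut.
Start: joints at [-1.123, 0.241, 0.005, 1.335, 0, 1.571], TCP at [0.216, -0.451, 0.231] pointing down, gripper open.
Joint ranges: [-2.72, 2.72], [-1.05, 1.87], [-1.09, 1.28], [-1.99, 2.15], [-1.42, 1.44], [-3.14, 3.14]. Speed limits (rad/s): [2.79, 2.79, 3.14, 3.14, 3.14, 3.14].

INTERFACE

Orientations are given as a unit quaternion [x, y, z, w].
In Python, from workcell import bot gives the robot as it stands.
- The arm moves only by the shell command python3 jog.py 'ROWS'. ROWS is a JSON list of rows, 1 to 10 of them, each of 7 numbers: a rotation vector rx, ry, rz in rad, then dx, dy, dz in m, then the finger opening in m; each row is the pose to reach, as a shift and turn from the pose commanded when the command began, along the tool's axes at that moment; what a row does not reach only later rows make up. A row lasts 1/8 s, in which the tool goes at most 0.0625 m and 0.188 rad, less where a joint would pass 70% of its speed; a pose out of reach is approached as far as the arm can. The fingers move at their own pace and stop on an object; the grip force is fixed at half the most. Time passes only in rows, so rows that do not move let the fingers close. It prints the time, the measured TCP pose, the force, the opening and the grip force at its end.
- bot.get_obs(): the state, without advancing time (a new reading comes with each control period).
- bot.camera(name): name is "scene" or "top"; returns the picture (400x640x3 uint8, red, green, blue); there is no depth.
- bot.calibration(name): a dict with "mtx" (3x3 intrinsics, pixels), "k1" (the pictures are not rectified: a ray, as slopes to the right and down, at radius r is drawn at 1 + k1 r^2 times it, then the intrinsics apply), "R" (3x3) and "t" (3): a world point X has camera coordinates R X + t. Camera axes: x right, y down, z forward; pixel columns grow to the right and rows downward; lengths in m; the calibration is good to about 2 mm. A picture is of the moment at which its call begins. calibration takes no time and is no camera call.
- bot.job_done(): hands the job in; it is judged then, once.
The state is a dict: "clock": time; "joint_pos": joint angles; "joint_vel": joint speeds; "tau": joint torques, N m; "eef_pos": TCP position; "tool_rot": TCP orientation; "ft_force": force on the tool from outside, world axes, zero at the start; "ft_torque": the same for the moment, N m; "grip_width": finger opening in m; "grasp_force": force on a finger pad.
Only numpy, scipy, OpenCV 4.12 (cv2) and the standard library are available. Lean on these libraries where they do the work, as an engineer would, in place of code of your own. Each camera call takes 0.05 s, during which the arm holds its last target. There are 200 camera calls.

## Working session

There is one attempt and no reset: what is moved stays moved. The work goes in short steps, Python scripts to look and compute and a shell command to move; the robot and the scene stay as the last step left them, time stands still between calls to the robot, and variables do not carry over. Pictures are saved under pics/ and viewed, at most 10 in all, crops included, and the job is handed in when it is done.

```bash
ls; mkdir -p pics; python3 - <<'E'
from workcell import bot
import cv2,numpy as np
o=bot.get_obs();print(o);print(bot.pinch_z)
for n in("scene","top"):
    cv2.imwrite(f"pics/{n}0.png",bot.camera(n)[:,:,::-1]);print(n,bot.calibration(n))
E
```

```text
jog.py
pics
workcell.py
{'clock': 0.0, 'joint_pos': array([-1.12301015e+00,  2.41400856e-01,  3.73260809e-03,  1.33523535e+00,
        3.03890356e-05,  1.57080396e+00]), 'joint_vel': array([-0.00071507,  0.00121894,  0.00061029,  0.00137862, -0.00011026,
        0.00010882]), 'tau': array([ 1.62005534e-03, -3.72316289e+01,  2.52408439e+01,  1.69765443e-02,
        1.24300936e-04, -7.15238855e-06]), 'eef_pos': array([ 0.21621563, -0.45012074,  0.23042224]), 'tool_rot': array([ 9.75040779e-01,  2.22023352e-01, -2.19124587e-04, -1.03071071e-03]), 'ft_force': array([1.19266826, 0.76001141, 0.57631739]), 'ft_torque': array([ 0.03134227,  0.0308278 , -0.00464717]), 'grasp_force': 0.0, 'grip_width': 0.08543660324502589}
0.0187
scene {'mtx': array([[439.02534535,   0.        , 327.13253881],
       [  0.        , 439.02534535, 204.9798385 ],
       [  0.        ,   0.        ,   1.        ]]), 'k1': -0.0855178346667189, 'R': array([[ 0.88715857,  0.46129132, -0.01264917],
       [ 0.38030593, -0.74638302, -0.54614997],
       [-0.26137536,  0.47971107, -0.83759191]]), 't': array([-0.54416837, -0.22604052,  1.16978815])}
top {'mtx': array([[499.33122708,   0.        , 323.6559728 ],
       [  0.        , 499.33122708, 188.26182382],
       [  0.        ,   0.        ,   1.        ]]), 'k1': -0.11690153327231498, 'R': array([[-0.00721674, -0.99991557, -0.01080614],
       [-0.99687901,  0.00804354, -0.07853374],
       [ 0.07861403,  0.01020566, -0.99685289]]), 't': array([-0.00288397,  0.63522937,  1.09260952])}
```

View pics/scene0.png

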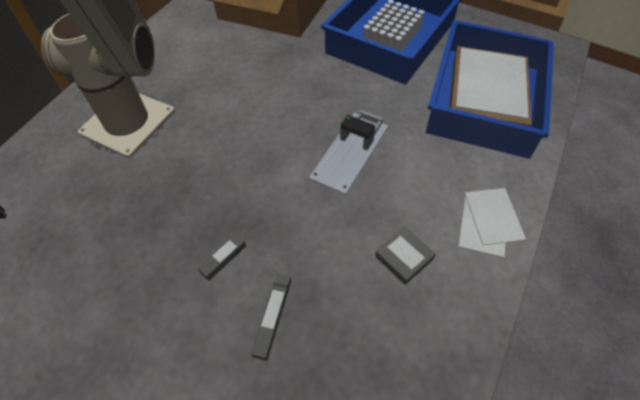

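View pics/top0.png

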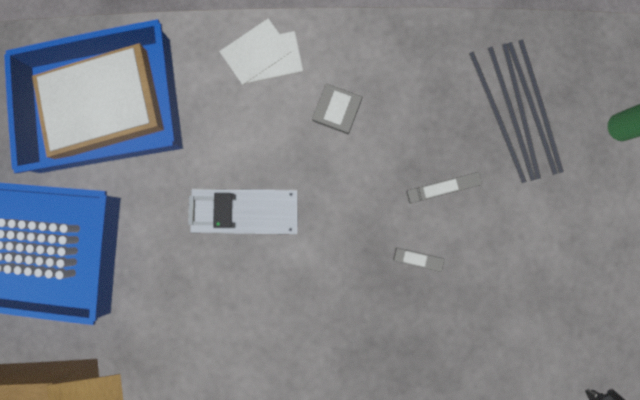

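The scene shows the long case at about (271,317), the short one at (222,257), and the arch at (350,150). In the top view they are at (444,187), (419,259) and (243,212), with the arch's open end at column 297. I'll enlarge both views.

```bash
python3 - <<'E'
import cv2,numpy as np
t=cv2.imread("pics/top0.png");s=cv2.imread("pics/scene0.png")
f=lambda im,x,y,w,h,k:cv2.convertScaleAbs(cv2.resize(im[y:y+h,x:x+w],None,fx=k,fy=k,interpolation=cv2.INTER_CUBIC),alpha=1.5)
# top: case crop 400..490,165..210 ; reader 180..305,180..245, k=6
a=f(t,400,165,100,45,6);b=f(t,185,182,120,56,6)
c=np.zeros((a.shape[0]+b.shape[0],720,3),np.uint8);c[:a.shape[0],:600]=a;c[a.shape[0]:]=b
cv2.imwrite("pics/topz.png",c); print(a.shape,b.shape)
a=f(s,240,270,60,95,6);b=f(s,305,105,85,90,5)
c=np.zeros((570,360+425,3),np.uint8);c[:570,:360]=a;c[:450,360:]=b
cv2.imwrite("pics/scz.png",c)
E
```

```text
(270, 600, 3) (336, 720, 3)
```

View pics/topz.png

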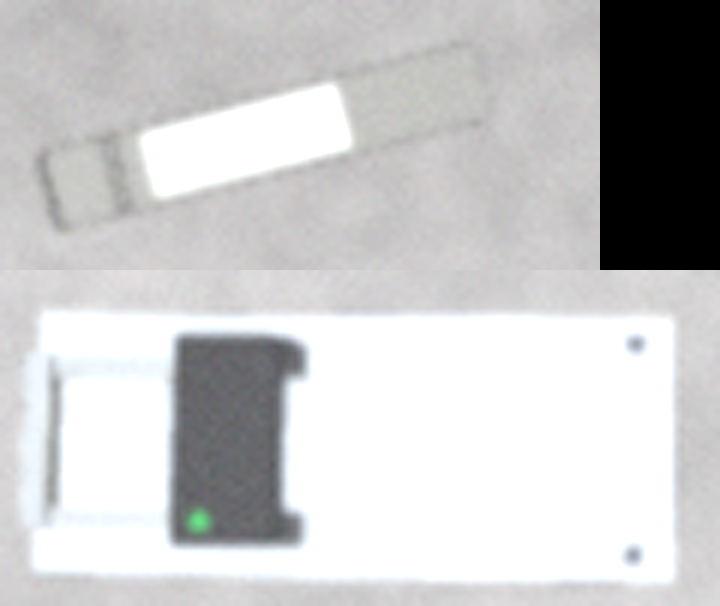

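View pics/scz.png

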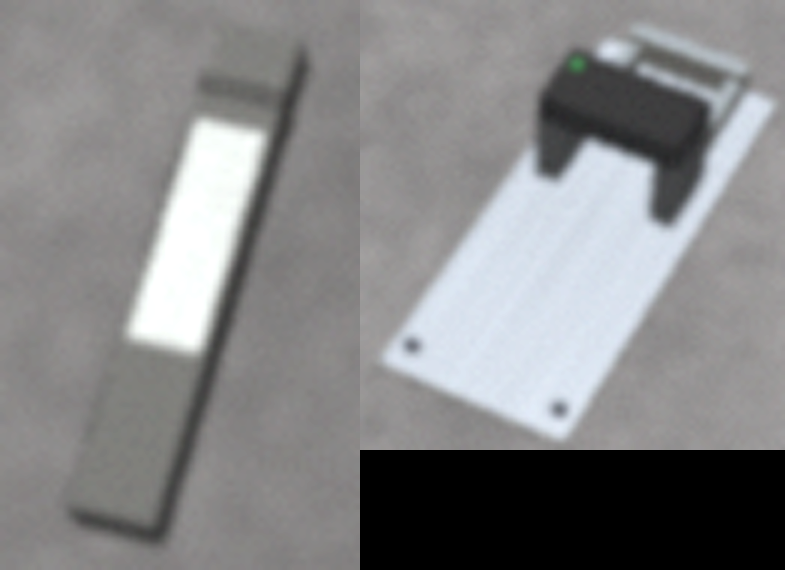

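```bash
cat > h.py <<'E'
from workcell import bot
import numpy as np, cv2
def ray(n,p):
    c=bot.calibration(n);q=(np.array(p,float)-c["mtx"][:2,2])/c["mtx"][0,0];s=q.copy()
    for _ in range(20): s=q/(1+c["k1"]*(s@s))
    return -c["R"].T@c["t"], c["R"].T@np.array([*s,1])
def atz(n,p,z): o,d=ray(n,p);return o+d*(z-o[2])/d[2]
def tri(a,b):
    o,d=ray("top",a);q,e=ray("scene",b);M=np.c_[d,-e];x=np.linalg.lstsq(M,q-o,rcond=None)[0]
    A,B=o+d*x[0],q+e*x[1];return (A+B)/2,np.linalg.norm(A-B)
def proj(n,X):
    c=bot.calibration(n);x=c["R"]@X+c["t"];s=x[:2]/x[2];return s*(1+c["k1"]*(s@s))*c["mtx"][0,0]+c["mtx"][:2,2]
E
python3 - <<'E'
from h import *
np.set_printoptions(precision=4,suppress=True)
T=lambda x0,y0,k:(lambda u,v:(x0+(u+.5)/k-.5,y0+(v+.5)/k-.5))
tc=T(400,165,6);tr=T(185,182-45,6);sc=T(240,270,6);sr=T(305-72,105,5)
for a,b in [((160,200),(196,118)),((138,130),(268,130)),((336,82),(203,353)),((354,150),(128,338)),((38,152),(302,48)),((60,232),(213,28)),((488,120),(70,512)),((472,42),(160,527))]: print("case",*tri(tc(*a),sc(*b)))
for a,b in [((633,555),(412,345)),((635,344),(559,409)),((673,582),(382,360)),((673,316),(565,440)),((40,312),(775,98))]: print("rdr",*tri(tr(*a),sr(*b)))
for p in [(38,152),(60,232),(488,120),(472,42)]:print("case z24",atz("top",tc(*p),.024))
for p in [(673,316),(673,582),(40,312),(32,570),(633,555),(635,344)]:print("bed z5",atz("top",tr(*p),.005))
for p in [(178,336),(172,545)]:print("bridge z63",atz("top",tr(*p),.063))
for p in [(286,376),(284,514)]:print("bridge gap z45",atz("top",tr(*p),.045))
E
```

```text
case [ 0.6122 -0.2366  0.0271] 0.0016745402766983534
case [ 0.6373 -0.2292  0.0293] 0.0006674036390456242
case [ 0.6557 -0.3041  0.0277] 0.0014943177642395803
case [ 0.6307 -0.3107  0.0247] 0.002399830135639995
case [ 0.6297 -0.1939  0.0172] 0.0022259910799500245
case [ 0.5992 -0.2017  0.0181] 0.0027939570657264856
case [ 0.642  -0.365   0.0167] 0.0016986803932529067
case [ 0.6711 -0.3571  0.0248] 0.0023393460959278667
rdr [0.5446 0.0691 0.0088] 0.00027284649251391223
rdr [0.6241 0.068  0.0079] 0.0003274896016461807
rdr [0.5351 0.0546 0.0082] 0.0020514796483908394
rdr [0.6345 0.0535 0.0078] 0.000593018521675852
rdr [0.6376 0.2957 0.0107] 0.0010581310189641685
case z24 [ 0.6301 -0.1922  0.024 ]
case z24 [ 0.6001 -0.1999  0.024 ]
case z24 [ 0.6407 -0.3633  0.024 ]
case z24 [ 0.6703 -0.3581  0.024 ]
bed z5 [0.635  0.0538 0.005 ]
bed z5 [0.5342 0.0542 0.005 ]
bed z5 [0.6385 0.2975 0.005 ]
bed z5 [0.5397 0.2996 0.005 ]
bed z5 [0.5445 0.0693 0.005 ]
bed z5 [0.6244 0.0683 0.005 ]
bridge z63 [0.6247 0.2302 0.063 ]
bridge z63 [0.549  0.2318 0.063 ]
bridge gap z45 [0.6109 0.194  0.045 ]
bridge gap z45 [0.5602 0.1945 0.045 ]
```

```bash
cat >> h.py <<'E'
from scipy.spatial.transform import Rotation as Ro
np.set_printoptions(precision=4,suppress=True)
def need(pos,ydeg):  # target TCP, tool y-axis heading; prints row in tool axes
    o=bot.get_obs();R0=Ro.from_quat(o["tool_rot"]);a=np.radians(ydeg)
    y=np.array([np.cos(a),np.sin(a),0]);z=np.array([0,0,-1.]);Rt=np.c_[np.cross(y,z),y,z]
    print("rot",(R0.inv()*Ro.from_matrix(Rt)).as_rotvec(),"d",R0.inv().apply(np.array(pos)-o["eef_pos"]))
E
python3 - <<'E'
from h import *
c=np.array([.6353,-.2784]);u=np.array([-.238,.971])
need([*(c-.036*u),.06],13.8); print(c-.036*u)
E
```

```text
rot [-0.0016 -0.0013 -1.3638] d [0.4447 0.0621 0.1704]
[ 0.6439 -0.3134]
```

```bash
python3 jog.py '[[0,0,-1.364,0.445,0.062,0.12,0.06],[0,0,-1.364,0.445,0.062,0.12,0.06],[0,0,-1.364,0.445,0.062,0.12,0.06],[0,0,-1.364,0.445,0.062,0.15,0.06],[0,0,-1.364,0.445,0.062,0.17,0.06],[0,0,-1.364,0.445,0.062,0.17,0.06],[0,0,-1.364,0.445,0.062,0.17,0.06],[0,0,-1.364,0.445,0.062,0.17,0.06],[0,0,-1.364,0.445,0.062,0.17,0.06],[0,0,-1.364,0.445,0.062,0.17,0.06]]'
python3 - <<'E'
from h import *
need([.6439,-.3134,.002],13.8);print(bot.get_obs()["joint_pos"])
cv2.imwrite("pics/s1.png",bot.camera("scene")[:,:,::-1]);t=bot.camera("top")[:,:,::-1]
s=cv2.imread("pics/s1.png")
f=lambda im,x,y,w,h,k:cv2.convertScaleAbs(cv2.resize(im[y:y+h,x:x+w],None,fx=k,fy=k,interpolation=cv2.INTER_CUBIC),alpha=1.5)
cv2.imwrite("pics/c1.png",np.hstack([f(s,200,230,130,150,3),f(t,390,130,130,150,3)]))
E
```

```text
clock: 1.35
eef_pos: [0.6437, -0.3138, 0.0606]
tool_rot: [0.617, 0.787, -0.0, -0.001]
ft_force: [-0.7, 0.0, 0.6]
grip_width: 0.0599
grasp_force: 0.0
rot [-0.0017 -0.0008 -0.0001] d [0.0003 0.0004 0.0586]
[-0.4534  0.7784  0.429   1.2232 -0.0004  0.8766]
```

View pics/c1.png

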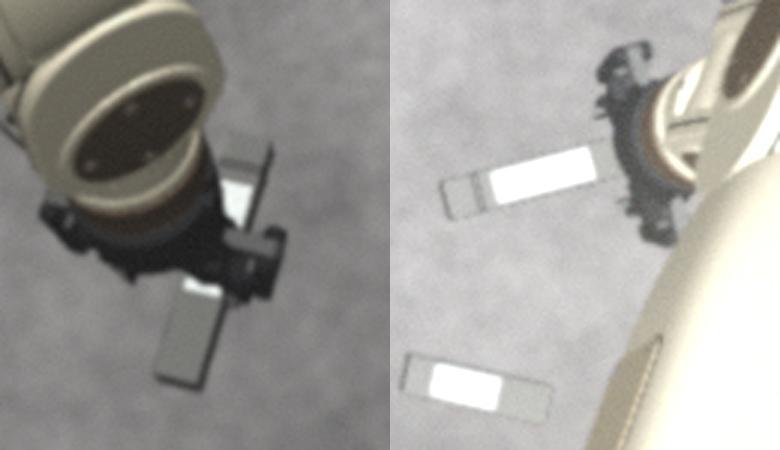

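The crops show the gripper squarely across the long case: near (225,250) in the scene crop and (640,140) in the top crop. The short case is well clear. I'll descend and close.

```bash
python3 jog.py '[[0,0,0,0,0,0.03,0.06],[0,0,0,0,0,0.058,0.06],[0,0,0,0,0,0.058,0.06],[0,0,0,0,0,0.058,0.02],[0,0,0,0,0,0.058,0.02],[0,0,0,0,0,0.058,0.02],[0,0,0,0,0,0.058,0.02],[0,0,0,0,0,0.058,0.02]]'
```

```text
clock: 2.45
eef_pos: [0.6459, -0.3149, 0.0062]
tool_rot: [0.617, 0.787, 0.0, 0.002]
ft_force: [-1.3, -0.9, 5.7]
grip_width: 0.0287
grasp_force: 62.1
```

```bash
python3 jog.py '[[0,0,0,0,0,-0.02,0.02],[0,0,0,0,0,-0.05,0.02],[0,0,0,0,0,-0.05,0.02]]'
python3 - <<'E'
from h import *
o=np.array([.587,.214]);a=np.radians(88.95);d=np.array([np.cos(a),np.sin(a)])
p=o-.19*d;print(p)
need([*p,.07],-1.05)
E
```

```text
clock: 2.82
eef_pos: [0.6467, -0.3149, 0.0568]
tool_rot: [0.617, 0.787, 0.001, 0.003]
ft_force: [-0.2, -0.4, -1.5]
grip_width: 0.0287
grasp_force: 61.1
[0.5835 0.024 ]
rot [0.0058 0.0037 0.2594] d [ 0.3442  0.0196 -0.0147]
```

```bash
python3 jog.py '[[0.006,0.004,0.15,0.05,0.003,-0.015,0.02],[0.006,0.004,0.259,0.11,0.007,-0.015,0.02],[0.006,0.004,0.259,0.17,0.01,-0.015,0.02],[0.006,0.004,0.259,0.23,0.014,-0.015,0.02],[0.006,0.004,0.259,0.28,0.018,-0.015,0.02],[0.006,0.004,0.259,0.32,0.02,-0.015,0.02],[0.006,0.004,0.259,0.344,0.02,-0.015,0.02],[0.006,0.004,0.259,0.344,0.02,-0.015,0.02]]'
python3 - <<'E'
from h import *
need([.5835,.024,.07],-1.05)
t=bot.camera("top")[:,:,::-1];s=bot.camera("scene")[:,:,::-1]
f=lambda im,x,y,w,h,k:cv2.convertScaleAbs(cv2.resize(im[y:y+h,x:x+w],None,fx=k,fy=k,interpolation=cv2.INTER_CUBIC),alpha=1.5)
b=np.zeros((520,780,3),np.uint8);b[:260,:780]=f(t,185,180,195,65,4);a=f(s,270,100,130,130,2)
b[260:,:260]=a
cv2.imwrite("pics/c2.png",b)
E
```

```text
clock: 3.82
eef_pos: [0.5804, 0.0267, 0.067]
tool_rot: [0.712, 0.702, -0.002, -0.004]
ft_force: [-0.2, 0.3, -1.5]
grip_width: 0.0289
grasp_force: 61.1
rot [-0.0088 -0.0031  0.0037] d [-0.0027  0.0031 -0.003 ]
```

View pics/c2.png

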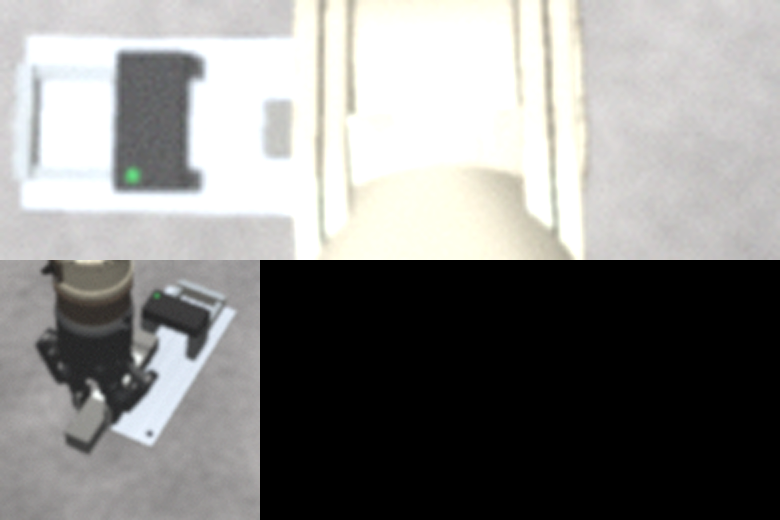

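The nose shows in the top view at crop x≈263, y≈99–158, in line with the arch gap (crop y≈73–172). I'll check it in metres.

```bash
python3 - <<'E'
from h import *
for v in(99,158,128.5):print(atz("top",(185+263.5/4-.5,180+(v+.5)/4-.5),.085))
# target: 9 mm above bed
o=np.array([.587,.214]);a=np.radians(88.95);d=np.array([np.cos(a),np.sin(a)])
for x,z in((-.19,.014),(-.055,.014)): need([*(o+x*d),z],-1.05)
E
```

```text
[0.5974 0.1473 0.085 ]
[0.5662 0.1473 0.085 ]
[0.5818 0.1473 0.085 ]
rot [-0.0076 -0.0026  0.0008] d [-0.0008  0.0026  0.0534]
rot [-0.0076 -0.0026  0.0008] d [0.1342 0.0027 0.0538]
```

```bash
python3 jog.py '[[-0.008,-0.003,0.001,0,0.0035,0.03,0.02],[-0.008,-0.003,0.001,0,0.0035,0.053,0.02],[-0.008,-0.003,0.001,0,0.0035,0.053,0.02],[-0.008,-0.003,0.001,0.02,0.0035,0.053,0.02],[-0.008,-0.003,0.001,0.04,0.0035,0.053,0.02],[-0.008,-0.003,0.001,0.06,0.0035,0.053,0.02],[-0.008,-0.003,0.001,0.06,0.0035,0.053,0.02]]'
python3 - <<'E'
from h import *
o=np.array([.587,.214]);a=np.radians(88.95);d=np.array([np.cos(a),np.sin(a)])
for x,z in((-.055,.0135),(-.046,.0135)): need([*(o+x*d),z],-1.05)
t=bot.camera("top")[:,:,::-1];s=bot.camera("scene")[:,:,::-1]
f=lambda im,x,y,w,h,k:cv2.convertScaleAbs(cv2.resize(im[y:y+h,x:x+w],None,fx=k,fy=k,interpolation=cv2.INTER_CUBIC),alpha=1.3)
b=np.zeros((580,640,3),np.uint8);b[:260]=f(t,185,180,160,65,4);b[260:,:480]=f(s,290,100,120,80,4)
cv2.imwrite("pics/c3.png",b)
E
```

```text
clock: 4.8
eef_pos: [0.5863, 0.0876, 0.016]
tool_rot: [0.712, 0.702, 0.001, 0.001]
ft_force: [-0.3, 0.9, -2.3]
grip_width: 0.0285
grasp_force: 61.1
rot [ 0.0027 -0.0005  0.003 ] d [ 0.0714 -0.0014  0.0026]
rot [ 0.0027 -0.0005  0.003 ] d [ 0.0804 -0.0014  0.0026]
```

View pics/c3.png

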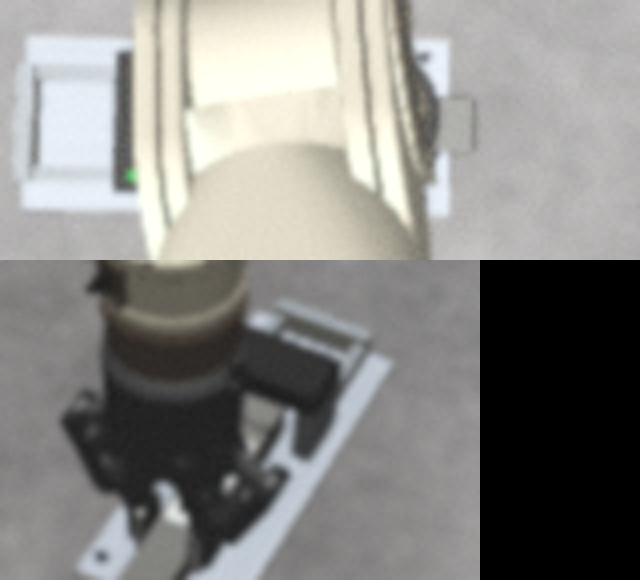

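The nose is entering under the bridge, centred between the posts. The tail is at top crop (475, 96–152), in line with the bed's centre. I'll carry on to about 9 mm short of the stop.

```bash
python3 jog.py '[[0.002,0,0.003,0.02,-0.001,0.002,0.02],[0.002,0,0.003,0.04,-0.001,0.003,0.02],[0.002,0,0.003,0.06,-0.001,0.003,0.02],[0.002,0,0.003,0.07,-0.001,0.003,0.02],[0.002,0,0.003,0.07,-0.001,0.003,0.02]]'
python3 - <<'E'
from h import *
o=np.array([.587,.214]);a=np.radians(88.95);d=np.array([np.cos(a),np.sin(a)])
need([*(o-.046*d),.0115],-1.05)
t=bot.camera("top")[:,:,::-1];s=bot.camera("scene")[:,:,::-1]
f=lambda im,x,y,w,h,k:cv2.convertScaleAbs(cv2.resize(im[y:y+h,x:x+w],None,fx=k,fy=k,interpolation=cv2.INTER_CUBIC),alpha=1.3)
b=np.zeros((580,640,3),np.uint8);b[:260]=f(t,185,180,160,65,4);b[260:,:480]=f(s,290,100,120,80,4)
cv2.imwrite("pics/c4.png",b)
E
```

```text
clock: 5.52
eef_pos: [0.5863, 0.1561, 0.0124]
tool_rot: [0.714, 0.7, -0.0, -0.0]
ft_force: [0.3, -0.6, -0.6]
grip_width: 0.029
grasp_force: 61.1
rot [-0.0003  0.     -0.002 ] d [ 0.0119 -0.0004  0.0009]
```

View pics/c4.png

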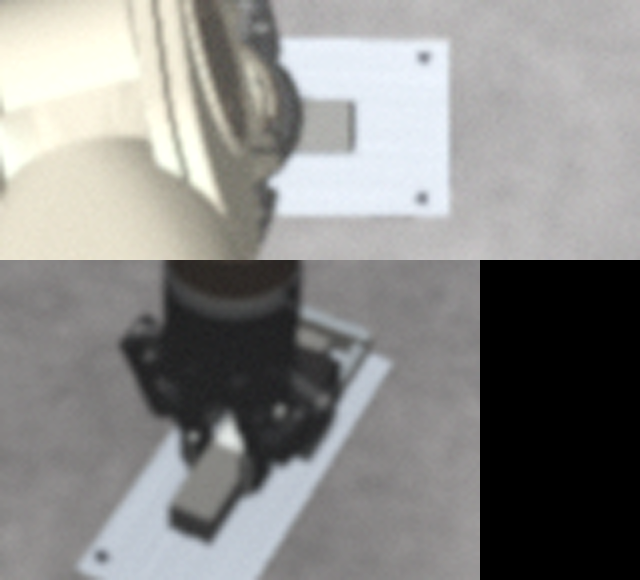

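The tail is at top crop (355,126), centred, and in the scene crop the nose shows at (313,340), close to the stop. Now creep forward.

```bash
python3 jog.py '[[0,0,-0.002,0.004,0,0.001,0.02],[0,0,-0.002,0.008,0,0.001,0.02],[0,0,-0.002,0.01,0,0.001,0.02],[0,0,-0.002,0.01,0,0.001,0.02]]'; python3 jog.py '[[0,0,0,0.002,0,0,0.02],[0,0,0,0.004,0,0,0.02],[0,0,0,0.004,0,0,0.02]]'
```

```text
clock: 6.12
eef_pos: [0.5866, 0.1651, 0.0115]
tool_rot: [0.714, 0.7, -0.0, -0.0]
ft_force: [-0.2, 0.0, -0.6]
grip_width: 0.0285
grasp_force: 61.1
clock: 6.5
eef_pos: [0.5866, 0.168, 0.0115]
tool_rot: [0.714, 0.7, -0.001, 0.0]
ft_force: [-0.9, -4.8, -0.0]
grip_width: 0.0288
grasp_force: 61.2
```

```bash
python3 jog.py '[[0,0,0,0.001,0,0,0.02],[0,0,0,0.002,0,0,0.02],[0,0,0,0.002,0,0,0.02]]'
```

```text
clock: 6.88
eef_pos: [0.5865, 0.168, 0.0115]
tool_rot: [0.715, 0.699, -0.002, 0.002]
ft_force: [-0.9, -9.9, 1.4]
grip_width: 0.0288
grasp_force: 61.4
```

The force rises against the stop while the position holds at y = 0.168, so the nose is home. I'll settle it on the bed and release.

```bash
python3 jog.py '[[0,0,0,-0.001,0,0.001,0.02],[0,0,0,-0.001,0,0.001,0.02]]'; python3 jog.py '[[0,0,0,0,0,0,0.05],[0,0,0,0,0,0,0.05],[0,0,0,0,0,0,0.05],[0,0,0,0,0,0,0.05]]'
```

```text
clock: 7.12
eef_pos: [0.5865, 0.168, 0.0113]
tool_rot: [0.715, 0.699, -0.001, 0.001]
ft_force: [-2.4, -8.1, 4.4]
grip_width: 0.0285
grasp_force: 61.9
clock: 7.62
eef_pos: [0.5867, 0.1704, 0.0105]
tool_rot: [0.714, 0.7, 0.0, -0.0]
ft_force: [0.2, -0.4, 0.6]
grip_width: 0.0501
grasp_force: 0.0
```

```bash
python3 jog.py '[[0,0,0,0,0,-0.03,0.05],[0,0,0,0,0,-0.08,0.05],[0,0,0,0,0,-0.13,0.05],[0,0,0,-0.05,0,-0.15,0.05],[0,0,0,-0.11,0,-0.15,0.05],[0,0,0,-0.17,0,-0.15,0.05],[0,0,0,-0.23,0,-0.15,0.05],[0,0,0,-0.28,0,-0.15,0.05],[0,0,0,-0.28,0,-0.15,0.05]]'
python3 - <<'E'
from h import *
t=bot.camera("top")[:,:,::-1];s=bot.camera("scene")[:,:,::-1]
f=lambda im,x,y,w,h,k:cv2.convertScaleAbs(cv2.resize(im[y:y+h,x:x+w],None,fx=k,fy=k,interpolation=cv2.INTER_CUBIC),alpha=1.1)
b=np.zeros((600,780,3),np.uint8);b[:300,:600]=f(t,185,180,120,60,5);b[300:,:320]=f(s,290,95,106,100,3)[:, :320][:,:318].repeat(1,1) if 0 else cv2.resize(f(s,300,95,100,94,3),(320,300))
b[300:,330:]=cv2.resize(s,(450,300))
cv2.imwrite("pics/c5.png",b)
E
```

```text
clock: 8.75
eef_pos: [0.5808, -0.1136, 0.1603]
tool_rot: [0.716, 0.698, -0.0, 0.0]
ft_force: [-0.2, -0.4, 0.8]
grip_width: 0.0499
grasp_force: 0.0
```

View pics/c5.png

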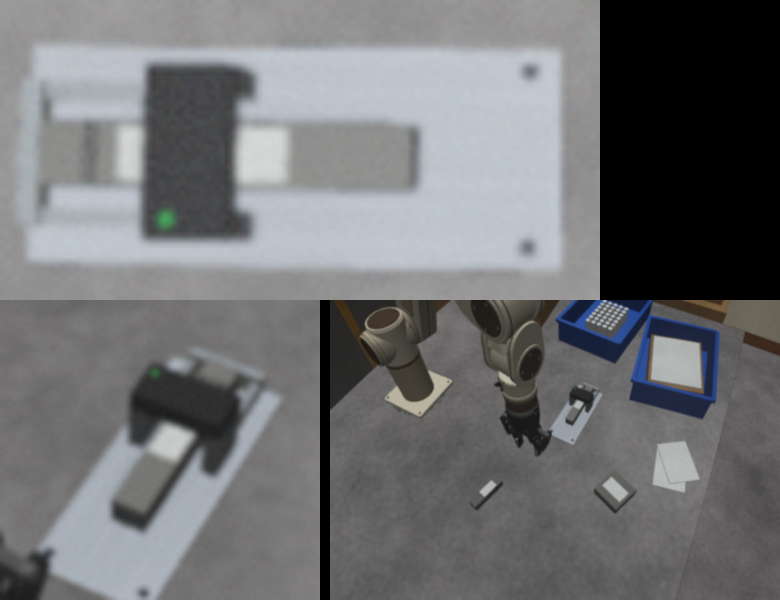

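The case lies flat with its label up. Its nose is at top crop (42,155), against the stop, and its tail is at (413,156). The bystanders haven't moved. I'll check the tail position in metres and hand in if it agrees (home means the tail at y ≈ 0.119).

```bash
python3 - <<'E'
from h import *
p=atz("top",(185+413.5/5-.5,180+156.5/5-.5),.029);print(p)
if abs(p[1]-.119)<.005: print(bot.job_done())
E
```

```text
[0.5855 0.1184 0.029 ]
the job is handed in; nothing more can be done
None
```

The long case lies flat on the bed, label up, under the arch with its nose against the end stop; the gripper is clear, the short case and square box were not touched, and I handed the job in at about 9 s.

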